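# Seat a filter plug with locking press pliers

## Task

Finish the steel extraction cell whose filter plug still stands proud: take it from the tray and lay it in the nest of the locking press pliers, plug toward the pad of the moving jaw. Squeeze the two handles together, no harder than it takes and letting the grip follow so that the press stays within a centimetre of where it stands, until the pliers snap over centre and stay locked when you let go. With the plug pressed home, pull the release lever so that they spring open, and leave the finished cell lying in the nest and everything else in its place.

Things in the scene. Friction and masses are not known exactly. Their poses are not given: they have to be found in the camera images.
- press: Locking press pliers, bare steel, 1.4 kg, on a base plate loose on the worktop: over 6 N on one side slides it, so squeeze handle against handle. Origin on the worktop under the jaw pivot; x from jaws to handle ends (-82 to +180 mm), y from moving side to fixed side, z up. Jaws and handles at z 11 to 30 mm; base plate top z = 8 mm, at x < 30 and under the fixed handle.
- nest (a point): Centre of the nest floor, (-48, 25, 8) mm in the press's frame: a channel along press y between rails 8 mm high, 27 mm apart (1.6 mm play each side of the cell), flared to 34 mm at the top, ending at the anvil (face at y = 45 mm). Open, the moving pad's tip is at y = -4 mm, so 49 mm of length take the 44 mm of cell and plug. A cell on the anvil has its origin at y = 25 mm; closing pushes it there.
- fixed_grip (a point): Squeeze point on the fixed handle's centre line: (92, 6, 20) mm in the press's frame. Straight bar 14 mm wide (outer face 7 mm beyond this point in +y), z = 11 to 29 mm, from the jaw pivot to x = 127 mm; a knurled screw 17 mm thick goes on to x = 151 mm at y = 2 mm.
- moving_grip (a point): Squeeze point on the moving handle's centre line, moving with it: (95, -44, 20) mm in the press's frame when open, (92, -13, 20) when locked. Bar 14 mm wide (outer face 7 mm beyond in -y), z = 11 to 29 mm. Over their outer faces the handles measure 64 mm open, 33 mm locked. A spring opens them.
- handle (a joint): Moving handle's hinge on the moving jaw (rad): 0 open, about 0.68 locked. Squeezing takes about 4 N at first and up to 12 to 17 N at the squeeze points about half way, while the plug goes in; then it drops, and past the dead centre the handle snaps shut. Over 22 N on each handle overstrains the toggle.
- toggle (a joint): Toggle link's hinge on the moving handle (rad): 0 open, dead centre 0.71, locked on its stop at about 0.84. Let go below 0.71 it springs open.
- release_tail (a point): Point on the tail of the release lever, behind the end of the moving handle: (166, -32, 20) mm in the press's frame when locked, (153, -93, 20) open. Tail: steel bar 8 mm thick, z = 13 to 27 mm, 15 mm longer behind this point, 18 mm in front; locked, it points 19 degrees outward of press +x; free room on both sides. Pull it outward, press -y; its nose then pries the toggle open.
- release (a joint): Release lever's hinge on the moving handle (rad): 0 at rest (weak return spring), about 0.1 when its nose meets the link after 7 mm of tail travel. A pull of 3 to 6 N over some 5 mm more breaks the lock; the handle then springs away outward, about 60 mm at the tail.
- cell: The unfinished extraction cell: steel block 40 mm long (x), square section 24 x 24 mm, 0.17 kg, lying in the tray. Origin at the centre of its underside; its plug is in the -x end. Grip it across its y. In the nest its +x points along press +y (plug toward the moving pad).
- cell_plug_face (a point): Centre of the plug's outer face. The plug, a round disc of 15 mm diameter, stands 3 to 4 mm proud of the end face: 23 to 24 mm from the cell's origin along -x, 12 mm above the underside. It takes over 20 N to move it.
- cell_plug (a joint): How far the plug is pressed in (m): 0 to 0.001 at the start (3 to 4 mm proud), 0.004 home (flush).
- sealed_cell: A finished cell of the same size, its plug flush, in the same tray (the two may have changed places). It stays there.
- parts_tray: Folded sheet-steel tray 140 x 180 x 25 mm, floor 2 mm thick, does not move; origin under its centre, y along its long side.
- dropper: Small amber dropper bottle, diameter 38 mm, 85 mm tall: a bystander.
Not all that is in view belongs to the job. Leave any green or yellow look-alike of the cell alone.

How it is judged (in metres and radians):
On the way, in this order (a step that is already met when the one before it is completed fails the run):
1. the cell lies in the nest with its plug toward the moving pad (x of cell in the frame of press between -0.052 and -0.044 m and y of cell in the frame of press between 0.017 and 0.03 m and z of cell in the frame of press below 0.012 m and angle between cell's own z axis and vertical below 0.12 rad and angle between the x axis of cell and the y axis of press, either way round below 0.15 rad and y of cell_plug_face in the frame of press below 0.015 m), for 0.2 s.
2. the pliers are locked over centre with nobody holding them, and the plug is home (value of joint toggle above 0.77 rad and value of joint cell_plug above 0.003 m and contact force between the fingers and press below 0.3 N), for 0.3 s.
3. the release lever is pulled while the pliers are still locked (value of joint release above 0.04 rad and value of joint toggle above 0.715 rad).
At the end, for the whole second after the job is handed in: Pliers open (handle, toggle under 0.2 rad, lever under 0.1), plug pressed in at least 3 of its 4 mm, cell flat in the nest with its plug toward the pad, within 4 mm of the nest's centre line and from 8 mm short of to 5 mm past its centre along it; all at rest (all of step 1 and value of joint cell_plug above 0.003 m and value of joint each of toggle, handle below 0.2 rad and value of joint release below 0.1 rad and linear speed of each of press, cell below 0.02 m/s); the robot touches nothing.
It fails at once if the press is shifted or swung more than 10 mm from where it stood (distance of any of press, fixed_grip from where it was at the start of the episode above 0.01 m).
It fails at once if the fingers load the press with more than 45 N in all (both handles together) (contact force between the fingers and press above 45 N).
It fails at once if the finished cell is moved more than 30 mm (distance of sealed_cell from where it was at the start of the episode above 0.03 m).
It fails at once if the dropper bottle is pushed more than 30 mm (distance of dropper from where it was at the start of the episode above 0.03 m).
It also fails if it takes over 72 s, if anything falls off the work surface, if the arm or the gripper's body presses on something with over 40 N, if the wrist force passes 120 N, or if a joint passes its speed limit or range.

## Robot

A 6-joint arm with a two-finger parallel gripper is mounted at the origin on a cart in front of the work surface, level with it; the furniture and walls round the work are solid. World frame = base frame: x ahead of the robot, y to its left, z up, the work surface at z = 0. Lengths are in mm, angles in rad, forces in N, time in s.
With the tool pointing down it reaches from about 300 to 775 mm from the base axis. Payload 14.6 kg.
Tool frame: the origin (TCP) lies between the finger pads; the fingertips stand manip.tip_reach ahead of it and the grasp point (between the pads) lies 5 mm behind it (manip.tip_reach is the distance from the TCP to the fingertips, in mm); z points along the fingers, y is the line along which they close (so a half turn about z gives the same grasp; the last joint's range is limited). The gripper opens to 94 mm and grips with 3 to 60 N. Pads are 16 mm wide; open, the fingers measure 119 mm over their backs; the gripper's body (75 mm by 177 mm) begins 78 mm behind the grasp point.
Start: joints at [1.101, 0.3, 1.521, -0, 1.321, -0.067], TCP at [215.594, 505.973, 219.446] pointing down, gripper open.
Joint ranges: [-3.03, 3.03], [-0.79, 2.21], [0.23, 2.52], [-1.04, 4.18], [0, 3.07], [-2.55, 2.55]. Speed limits (rad/s): [2.22, 2.22, 2.57, 3.14, 3.14, 3.14].

## Interface

Orientations are given as [roll, pitch, yaw] about the fixed x, y, z axes, in that order (R = Rz(yaw) Ry(pitch) Rx(roll)).
In Python, from cell import manip gives the robot as it stands. The module is installed in compiled form; this text tells all that it offers.
- The arm moves only by the shell command python3 -m creep 'ROWS' [FORCE]. ROWS is JSON, a list of rows, each a list of 3 entries, a list of its own where there are three numbers: the opening, from -1 (shut) to 1 (fully open), then the shift along the tool's x, y, z in cm, then the turn about the tool's z in units of 5 degrees (1.0 is 5 degrees). In form: [[grip, [tx, ty, tz], roll], ...]. A call has 1 to 12 rows; each row is the pose to reach, as a shift and turn from the pose commanded when the call began, along the tool's axes at that moment; what a row does not reach only later rows make up. A row lasts 1/10 s, in which the tool goes at most 50 mm and 8.59 degrees, less where a joint would pass 70% of its speed; a pose out of reach is approached as far as the arm can. A call with a gripper value outside its range is refused whole. The fingers move at their own pace and stop on an object; FORCE is the grip in N (left out, the last holds). Time passes only in rows, so rows that repeat a pose let the fingers close. It gives the time, the measured TCP pose, the force, the opening and the grip force at its end, in the units of the state.
- manip.read_state(): the state, without advancing time (a new reading comes with each control period).
- manip.camera(name): name is "scene" or "top" or "wrist"; returns the picture (384x512x3 uint8, red, green, blue); there is no depth.
- manip.camera_params(name): a dict with "fovy" (degrees; the focal length in pixels is half the picture's height over the tangent of half this angle, whatever the lens; pixels are square), "cx", "cy" (the principal point, pixels), "origin" and "attitude" of the camera in the world. Camera axes: x right, y down, z forward; pixel columns grow to the right and rows downward; lengths in mm; the calibration is good to about 2 mm. A picture is of the moment at which its call begins: read the wrist's pose just before it. camera_params takes no time and is no camera call; for the wrist camera it gives the pose at the moment of the call.
- manip.sign_off(): hands the job in; it is judged then, once.
The state is a dict: "clock": time; "joints": joint angles; "qd": joint speeds; "effort": joint torques, N m; "eef_pos": TCP position; "eef_rot": TCP orientation; "wrist_force": force on the tool from outside, world axes, zero at the start; "moment": the same for the moment, N m; "finger_gap": finger opening in mm; "finger_force": force on a finger pad.
Only numpy, scipy, OpenCV 4.12 (cv2) and the standard library are available. Lean on these libraries where they do the work, as an engineer would, in place of code of your own. Each camera call takes 0.05 s, during which the arm holds its last target. There are 200 camera calls.

## Working session

There is one attempt and no reset: what is moved stays moved. The work goes in short steps, Python scripts to look and compute and a shell command to move; the robot and the scene stay as the last step left them, time stands still between calls to the robot, and variables do not carry over. Pictures are saved under pics/ and viewed, at most 10 in all, crops included, and the job is handed in when it is done.

```bash
mkdir -p pics
cat > h.py <<'E'
import numpy as np, cv2
from cell import manip
from scipy.spatial.transform import Rotation as R
def att(p):
    a=np.array(p["attitude"],float)
    return a if a.shape==(3,3) else R.from_euler('xyz',a).as_matrix()
def ray(p,u,v):
    f=192/np.tan(np.radians(p["fovy"])/2)
    d=att(p)@np.array([(u-p["cx"])/f,(v-p["cy"])/f,1.]); return np.array(p["origin"],float),d
def onz(p,u,v,z):
    o,d=ray(p,u,v); return o+d*(z-o[2])/d[2]
def proj(p,X):
    f=192/np.tan(np.radians(p["fovy"])/2)
    c=att(p).T@(np.array(X,float)-np.array(p["origin"])); return c[0]/c[2]*f+p["cx"],c[1]/c[2]*f+p["cy"]
def tool():
    s=manip.read_state(); return np.array(s["eef_pos"]),R.from_euler('xyz',s["eef_rot"]).as_matrix(),s
E
python3 - <<'E'
from h import *
s=manip.read_state();print(s, manip.tip_reach)
for n in("scene","top","wrist"):
    p=manip.camera_params(n);print(n,p)
    im=manip.camera(n);cv2.imwrite(f"pics/{n}0.png",im[...,::-1])
a=cv2.imread("pics/top0.png");cv2.imwrite("pics/t.png",cv2.resize(a,(800,600),interpolation=cv2.INTER_CUBIC))
E
```

```text
{'clock': 0.0, 'joints': array([ 1.10144910e+00,  3.00456378e-01,  1.52157202e+00,  2.47288002e-05,
        1.32067319e+00, -6.65937434e-02]), 'qd': array([ 8.22743584e-04,  4.63998245e-06, -3.81872734e-04,  6.30754556e-04,
        6.09559653e-04,  8.46647749e-04]), 'effort': array([ 2.02397270e-03, -5.31799865e+01, -3.52745569e+01,  7.08735734e-02,
        2.44694244e-02, -9.53062158e-05]), 'eef_pos': array([215.46103397, 505.78356903, 218.89822395]), 'eef_rot': array([-3.14048777e+00, -9.76928331e-05,  2.73883298e+00]), 'wrist_force': array([ 1.01297302, -0.3652258 ,  0.57935996]), 'moment': array([ 0.0462464 , -0.01614078,  0.02044248]), 'finger_force': 0.0, 'finger_gap': 94.01141980731607} 14.0
scene {'fovy': 43.90077971449125, 'cx': 260.74769771926424, 'cy': 188.37038887158693, 'origin': array([  82.08186449,  961.48800053, 1066.92589024]), 'attitude': array([-2.40328811,  0.00846568, -2.6601431 ])}
top {'fovy': 56.20863240685941, 'cx': 250.6824995381787, 'cy': 189.6252432280883, 'origin': array([ 329.22257597,  109.07454526, 1200.63536271]), 'attitude': array([-3.00061735,  0.01906724, -1.57999212])}
wrist {'fovy': 70.8164439326365, 'cx': 258.85129993400625, 'cy': 193.1794235773623, 'origin': array([154.59246623, 533.09931769, 384.47148974]), 'attitude': array([2.90739113e+00, 1.39532482e-03, 1.16751913e+00])}
```

View pics/t.png

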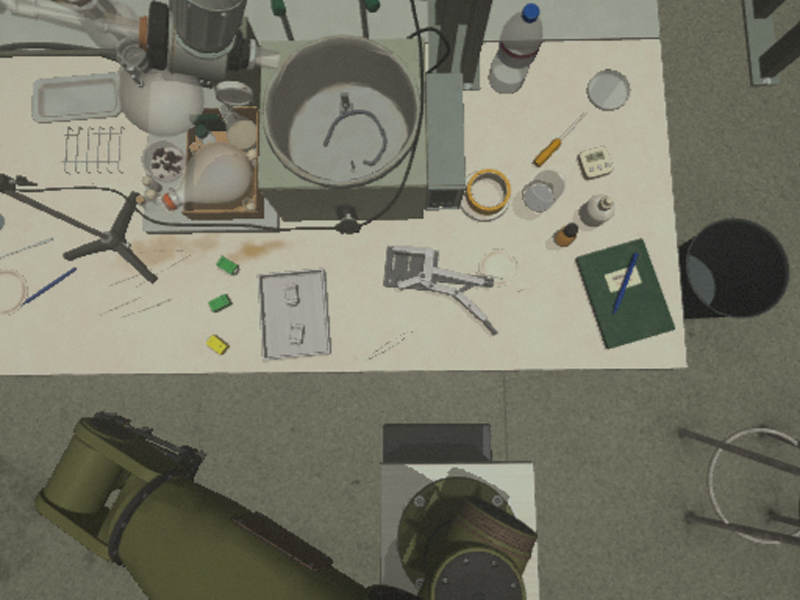

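View pics/scene0.png

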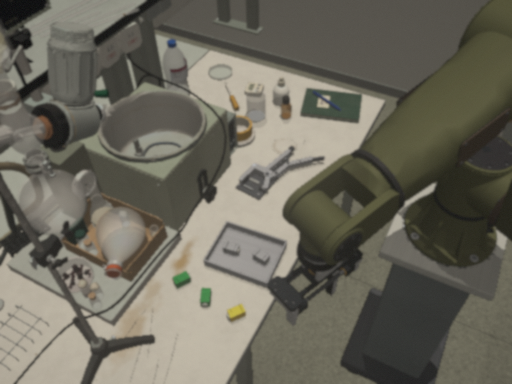

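The top view shows the tray at (295,314) with two steel cells at (292,294) and (297,333). The press is at about (425,275), with its jaws to the left (+Y) and handles to the right. Next I'll compute coarse positions for a close wrist look.

```bash
python3 - <<'E'
from h import *
p=manip.camera_params("top");k=512/800
for n,u,v,z in [("tray",295,314,25),("c1",292,294,26),("c2",297,333,26),("jaw end",387,268,25),("pivot",430,272,25),("fix end",492,281,20),("tail",493,332,20),("dropper",566,235,80)]:
    print(n,onz(p,u*k,v*k,z).round())
E
python3 - <<'E'
from h import *
t,Rm,s=tool()
p=manip.camera_params("wrist");o=np.array(p["origin"]);print(Rm.T@(o-t),Rm.T@att(p))
for n,X in [("tray",(330,340,0)),("press",(390,90,0))]: print(n,proj(p,X))
E
```

```text
tray [461. 335.  25.]
c1 [504. 341.  26.]
c2 [421. 330.  26.]
jaw end [557. 139.  25.]
pivot [547.  48.  25.]
fix end [527. -83.  20.]
tail [419. -82.  20.]
dropper [ 610. -227.   80.]
[  66.76677527    1.07934031 -165.53562445] [[-4.63178048e-04 -9.72681210e-01 -2.32144459e-01]
 [ 9.99999836e-01 -3.72428777e-04 -4.34744381e-04]
 [ 3.36410414e-04 -2.32144622e-01  9.72681223e-01]]
tray (np.float64(190.69615369611716), np.float64(282.13594571005365))
press (np.float64(76.07140303904765), np.float64(361.8512248875875))
```

```bash
python3 -m creep '[[1,[-29.2,-6.1,5],-4.6],[1,[-29.2,-6.1,5],-4.6],[1,[-29.2,-6.1,5],-4.6],[1,[-29.2,-6.1,8],-4.6],[1,[-29.2,-6.1,8],-4.6],[1,[-29.2,-6.1,8],-4.6],[1,[-29.2,-6.1,8],-4.6],[1,[-29.2,-6.1,8],-4.6],[1,[-29.2,-6.1,8],-4.6],[1,[-29.2,-6.1,8],-4.6]]'
cat > snap.py <<'E'
import sys,json
from h import *
n=sys.argv[1]
im0=manip.read_state()
p=manip.camera_params("wrist");im=manip.camera("wrist")
cv2.imwrite(f"pics/{n}.png",im[...,::-1])
json.dump({k:np.asarray(v).tolist() for k,v in p.items()},open(f"pics/{n}.json","w"))
print(im0["clock"],im0["eef_pos"].round(1),im0["eef_rot"].round(3),im0["qd"].round(3))
E
python3 snap.py w1; python3 -c "
import cv2;a=cv2.imread('pics/w1.png');cv2.imwrite('pics/w1b.png',cv2.resize(a,(800,600),interpolation=cv2.INTER_CUBIC))"
```

```text
clock: 1.15
eef_pos: [459.5, 336.5, 140.1]
eef_rot: [3.141, 0.001, -3.141]
wrist_force: [0.7, 1.3, 0.5]
finger_gap: 94.0
finger_force: 0.0
1.15 [459.5 336.5 140.1] [ 3.141e+00  1.000e-03 -3.141e+00] [ 0.004 -0.003  0.001 -0.001 -0.001 -0.003]
```

View pics/w1b.png

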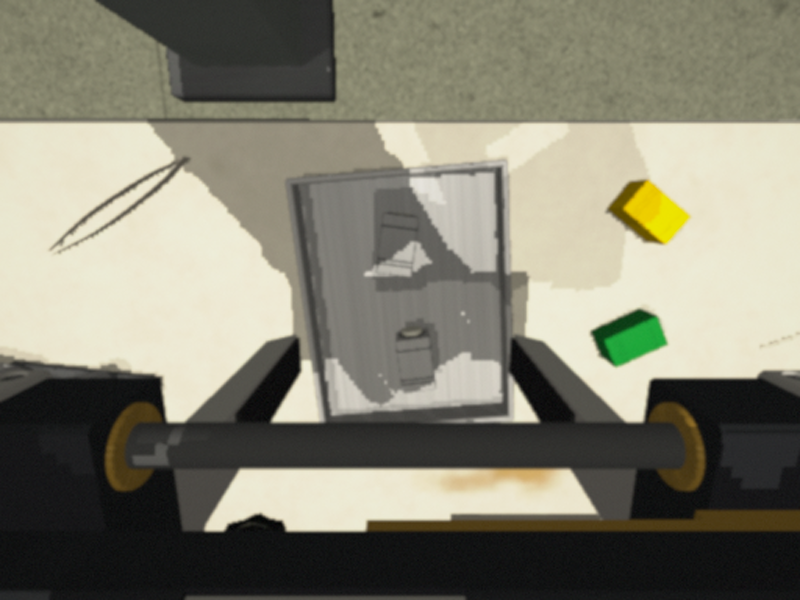

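The near-camera end of the lower cell shows a disc at (412,330). The upper cell at (397,245) is in shadow. I'll enlarge both with more contrast.

Run:
```python
import cv2,numpy as np
a=cv2.imread('pics/w1.png',0)[112:262,225:305]
a=cv2.resize(a,None,fx=7.4,fy=4,interpolation=cv2.INTER_CUBIC) if 0 else cv2.resize(a,None,fx=4,fy=4,interpolation=cv2.INTER_CUBIC)
a=np.clip((a.astype(float)-30)*1.6,0,255).astype(np.uint8)
cv2.imwrite('pics/w1z.png',a)
```

```text
(no output)
```

View pics/w1z.png

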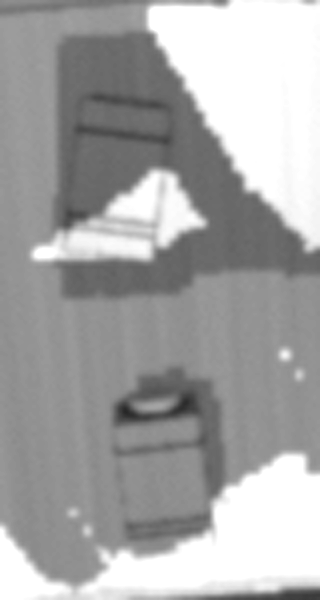

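Run:
```python
from h import *;import json
p=json.load(open('pics/w1.json'))
P=[onz(p,225+x/4,112+y/4,26)[:2] for x,y in [(115,420),(200,415),(212,530),(127,541)]]
print(np.round(P,1),np.mean(P,0));P=np.array(P)
d=P[2]+P[3]-P[0]-P[1];print(np.degrees(np.arctan2(d[1],d[0])),np.linalg.norm(d)/2, np.linalg.norm(P[1]-P[0]))
# plug disc top/bottom
for y in(393,413):print(onz(p,225+155/4,112+y/4,14))
```

```text
[[486.5 331.8]
 [485.1 354.9]
 [518.7 358.7]
 [522.  335. ]] [503.08397791 345.12943935]
5.768973440461127 34.75492942386852 23.13036535138025
[482.52865748 342.91111684  14.        ]
[488.43872287 342.93400996  14.        ]
```

```bash
python3 -m creep '[[1,[-4.5,0.9,4],-1.2],[1,[-4.5,0.9,4],-1.2],[1,[-4.5,0.9,4],-1.2],[1,[-4.5,0.9,4],-1.2]]'; python3 snap.py w2
python3 - <<'E'
import cv2,numpy as np,json
from h import *
p=json.load(open('pics/w2.json'));u,v=proj(p,(500,345,26));print(u,v)
u=int(u);v=int(v);x0=u-75;y0=max(0,v-60)
a=cv2.imread('pics/w2.png',0)[y0:y0+120,x0:x0+150];print(x0,y0)
a=cv2.resize(a,None,fx=5,fy=5,interpolation=cv2.INTER_CUBIC)
cv2.imwrite('pics/w2z.png',np.clip((a.astype(float)-30)*1.6,0,255).astype(np.uint8))
E
```

```text
clock: 1.6
eef_pos: [504.7, 344.9, 100.4]
eef_rot: [3.141, 0.001, -3.039]
wrist_force: [0.7, 0.5, -0.2]
finger_gap: 94.0
finger_force: 0.0
1.6 [504.7 344.9 100.4] [ 3.141e+00  1.000e-03 -3.039e+00] [-0.001 -0.022  0.002 -0.001 -0.001 -0.004]
258.6458860231358 197.80427499598048
183 137
```

View pics/w2z.png

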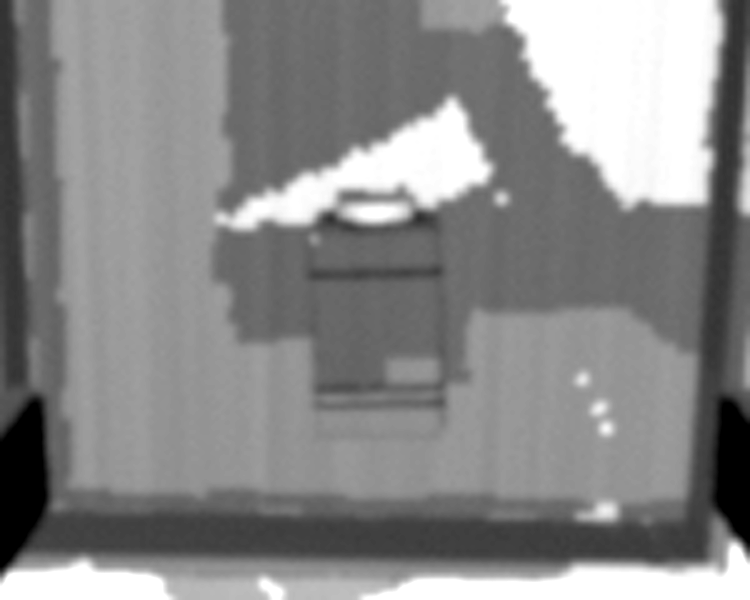

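The proud plug shows clearly at zoom (375,210), standing out of the lower cell (c1). The top face corners are at about (310,222), (440,222), (445,436) and (313,436).

Run:
```python
from h import *;import json
p=json.load(open('pics/w2.json'))
P=np.array([onz(p,183+x/5,137+y/5,26) for x,y in [(310,222),(440,222),(445,437),(313,437)]])
print(P.round(1));c=P.mean(0)
t,Rm,s=tool();d=P[2]+P[3]-P[0]-P[1];print(c,np.degrees(np.arctan2(d[1],d[0])),np.linalg.norm(d)/2)
c[2]=26;print("shift cm",(Rm.T@(c-t)/10).round(2))
```

```text
[[486.  331.2  26. ]
 [483.6 354.5  26. ]
 [524.4 360.1  26. ]
 [526.9 335.4  26. ]]
[505.23430881 345.31711486  26.        ] 6.8814109155180745 41.09173461926241
shift cm [-0.04  0.03  7.48]
```

```bash
python3 -m creep '[[0.05,[0,0,1.5],-0.2],[0.05,[0,0,3],-0.2],[0.05,[0,0,5],-0.2],[0.05,[0,0,7],-0.2],[0.05,[0,0,7.5],-0.2],[-1,[0,0,7.5],-0.2],[-1,[0,0,7.5],-0.2],[-1,[0,0,7.5],-0.2],[-1,[0,0,7.5],-0.2]]' 25
```

```text
clock: 2.55
eef_pos: [505.6, 344.5, 25.2]
eef_rot: [3.141, 0.001, -3.021]
wrist_force: [-0.0, 0.1, 0.0]
finger_gap: 25.6
finger_force: 0.0
```

```bash
python3 -m creep '[[-1,[0,0,0],0],[-1,[0,0,0],0],[-1,[0,0,-2],0],[-1,[0,0,-6],0],[-1,[0,0,-10],0],[-1,[-1,-5,-14],1],[-1,[-2.9,-29,-14],2.8],[-1,[-2.9,-29,-14],2.8],[-1,[-2.9,-29,-14],2.8],[-1,[-2.9,-29,-14],2.8],[-1,[-2.9,-29,-14],2.8],[-1,[-2.9,-29,-14],2.8]]' 25; python3 -m creep '[[-1,[0,0,0],0],[-1,[0,0,0],0],[-1,[0,0,0],0]]';python3 snap.py w3; python3 -c "
import cv2;a=cv2.imread('pics/w3.png');cv2.imwrite('pics/w3b.png',cv2.resize(a,(800,600),interpolation=cv2.INTER_CUBIC))"
```

```text
clock: 3.75
eef_pos: [569.7, 55.0, 164.4]
eef_rot: [-3.141, 0.0, 3.013]
wrist_force: [0.6, 0.5, -2.3]
finger_gap: 23.8
finger_force: 25.0
clock: 4.05
eef_pos: [568.8, 61.2, 164.3]
eef_rot: [3.142, -0.0, 3.02]
wrist_force: [-0.2, -0.2, -2.1]
finger_gap: 23.8
finger_force: 25.0
4.05 [568.8  61.2 164.3] [ 3.142 -0.     3.02 ] [ 0.    -0.001 -0.002 -0.001  0.001 -0.001]
```

View pics/w3b.png

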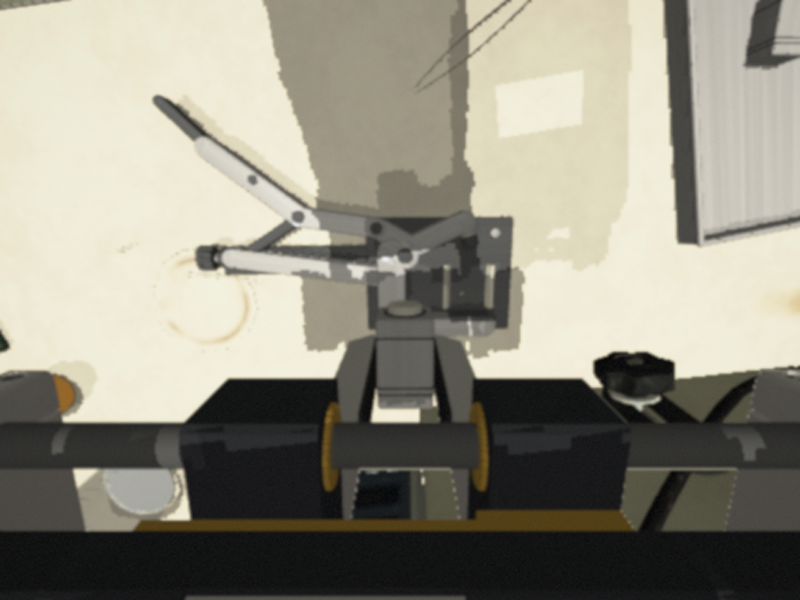

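Pivot is at about (405,257), rails at (447,290) and (490,290), anvil at (465,326), and the knob at (207,257) with the fixed bar between. The held cell's plug points to image-up, which is toward the moving pad, as wanted. I'll zoom in on the jaws.

Run:
```python
import cv2,numpy as np
a=cv2.imread('pics/w3.png',0)[130:215,225:335]
a=cv2.resize(a,None,fx=7,fy=7,interpolation=cv2.INTER_CUBIC)
cv2.imwrite('pics/w3z.png',np.clip((a.astype(float)-20)*1.7,0,255).astype(np.uint8))
```

```text
(no output)
```

View pics/w3z.png

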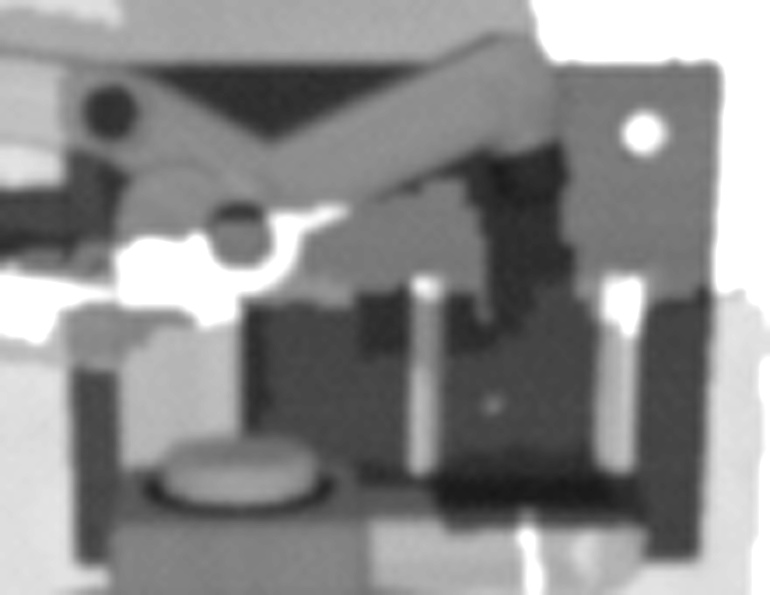

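Run:
```python
from h import *;import json
p=json.load(open('pics/w3.json'))
z=lambda x,y,h:onz(p,225+x/7,130+y/7,h)[:2]
k=.64;w=lambda x,y,h:onz(p,x*k,y*k,h)[:2]
pts=dict(piv=z(240,235,30),r1=z(718,70,8),r2=z(697,555,8),la=z(442,300,8),lb=z(437,470,8),ra=z(600,310,8),rb=z(595,465,8),hole=z(643,133,8),knob=w(207,257,28),barend=w(228,260,29),kend=w(197,257,20),anv_l=z(440,522,30),tail_end=w(155,98,27),hinge=w(377,229,29))
for a,b in pts.items():print(a,b.round(1))
def ang(a,b):d=b-a;return np.degrees(np.arctan2(d[1],d[0])).round(2)
print("y axis:",ang(pts['r1'],pts['r2']),ang(pts['la'],pts['lb']),ang(pts['ra'],pts['rb']))
# press x axis: line from pivot (0,0) to knob centre (139,2)
print("x axis via knob:",ang(pts['piv'],pts['knob'])-np.degrees(np.arctan2(2,143)))
np.save('pts.npy',pts,allow_pickle=True)
print(tool()[:2])
```

```text
piv [540.3  66. ]
r1 [525.4 148.4]
r2 [609.4 139.3]
la [558.4  98.8]
lb [588.3  95. ]
ra [563.5 125.7]
rb [590.8 122.6]
hole [534.3 135.2]
knob [524.3 -75.1]
barend [528.1 -60.2]
kend [523.9 -86.3]
anv_l [591.3  93. ]
tail_end [416.8 -85.6]
hinge [519.4  48.7]
y axis: -6.16 -7.24 -6.29
x axis via knob: -97.30128733010702
(array([568.82663888,  61.14083036, 164.33621016]), array([[-9.92593129e-01,  1.21485891e-01, -2.40322046e-04],
       [ 1.21485890e-01,  9.92593158e-01,  2.17551827e-05],
       [ 2.41184966e-04, -7.60169267e-06, -9.99999971e-01]]))
```

```bash
python3 -m creep '[[-1,[0.67,5,0],0],[-1,[0.67,5,4],0],[-1,[0.67,5,8],0],[-1,[0.67,5,10.5],0],[-1,[0.67,5,10.5],0],[-1,[0.67,5,10.5],0]]'; python3 snap.py w4
python3 - <<'E'
import cv2,numpy as np
a=cv2.imread('pics/w4.png',0)[120:270,160:360]
a=cv2.resize(a,None,fx=4,fy=4,interpolation=cv2.INTER_CUBIC)
cv2.imwrite('pics/w4z.png',np.clip((a.astype(float)-20)*1.6,0,255).astype(np.uint8))
E
```

```text
clock: 4.7
eef_pos: [568.8, 111.0, 60.3]
eef_rot: [3.142, 0.0, 3.019]
wrist_force: [0.4, 0.7, -1.6]
finger_gap: 23.8
finger_force: 25.0
4.7 [568.8 111.   60.3] [3.142 0.    3.019] [-0.005 -0.03  -0.02   0.001  0.001 -0.001]
```

View pics/w4z.png

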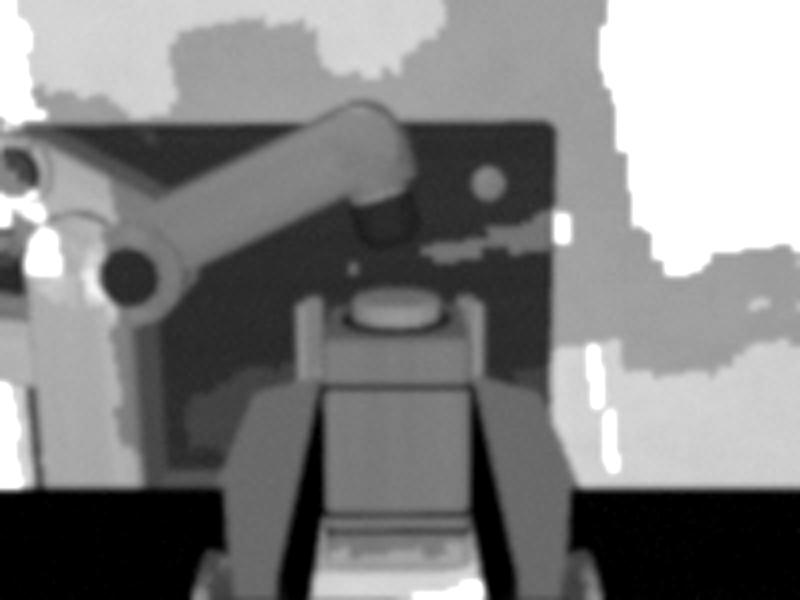

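Rail ends show at about (310,300) and (475,300). The held cell sits between them (322–472), about 1 mm too far right, and the pad at (385,235) is clear of the plug at (397,305). I'll shift left slightly and descend.

```bash
python3 -m creep '[[-1,[0,-0.08,0.8],0],[-1,[0,-0.08,1.4],0],[-1,[0,-0.08,1.9],0],[-1,[0,-0.08,2.4],0],[-1,[0,-0.08,2.7],0],[-1,[0,-0.08,2.7],0],[-1,[0,-0.08,2.7],0]]'; python3 snap.py w5
```

```text
clock: 5.45
eef_pos: [568.6, 109.6, 32.5]
eef_rot: [3.142, 0.0, 3.018]
wrist_force: [0.2, -0.0, -2.1]
finger_gap: 23.9
finger_force: 25.0
5.45 [568.6 109.6  32.5] [3.142 0.    3.018] [-0.    -0.006 -0.003 -0.001  0.002  0.002]
```

```bash
python3 -m creep '[[-1,[0,0,0.1],0],[-1,[0,0,0.12],0],[-1,[0,0,0.12],0],[-0.3,[0,0,0.1],0],[-0.2,[0,0,0.1],0],[-0.2,[0,0,0.1],0],[-0.2,[0,0,-1],0],[-0.2,[0,0,-4],0],[-0.2,[0,0,-8],0],[-0.2,[0,0,-10],0],[-0.2,[0,0,-10],0],[-0.2,[0,0,-10],0]]'; python3 snap.py w6
python3 - <<'E'
import cv2,numpy as np
a=cv2.imread('pics/w6.png');cv2.imwrite('pics/w6b.png',cv2.resize(a,(800,600),interpolation=cv2.INTER_CUBIC))
E
```

```text
clock: 6.7
eef_pos: [568.4, 109.6, 132.7]
eef_rot: [3.141, 0.001, 3.018]
wrist_force: [0.7, 0.4, -0.1]
finger_gap: 37.4
finger_force: 0.0
6.7 [568.4 109.6 132.7] [3.141e+00 1.000e-03 3.018e+00] [ 0.     0.027  0.019 -0.    -0.005 -0.001]
```

View pics/w6b.png

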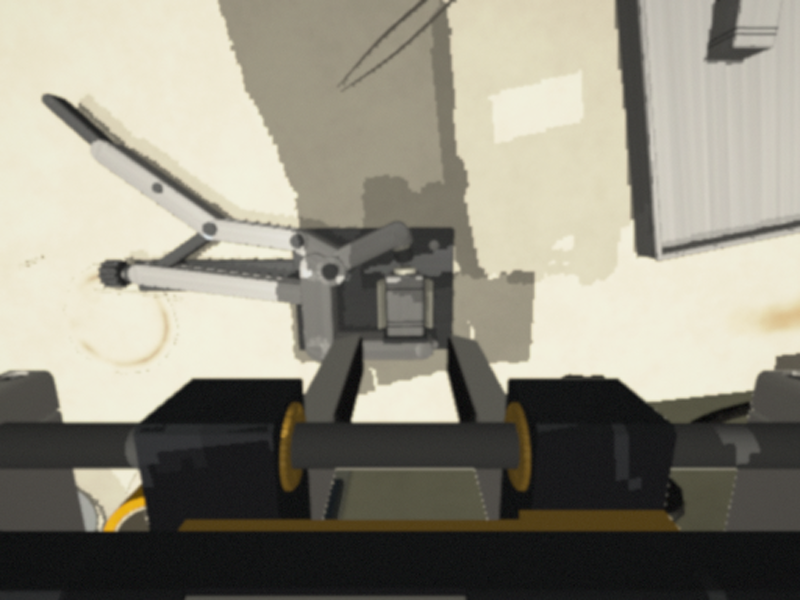

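The cell is seated in the nest between the rails at (405,305), the pliers are open, and the handles are unobstructed. Before squeezing, I'll check where the handles are across the squeeze line.

```bash
cat >> h.py <<'E'
O=np.array([540.4,66.3,0]);th=np.radians(-96.8)
EX=np.array([np.cos(th),np.sin(th),0]);EY=np.array([-np.sin(th),np.cos(th),0])
def pw(x,y,z): return O+x*EX+y*EY+np.array([0,0,z])
def topress(w): d=np.asarray(w)-O; return np.array([d@EX,d@EY,d[2]])
E
python3 - <<'E'
from h import *;import json
p=json.load(open('pics/w6.json'));im=cv2.imread('pics/w6.png',0).astype(np.float32)
for x in (60,92,110):
    ys=np.arange(-80,30,2.);uv=np.array([proj(p,pw(x,y,29)) for y in ys],np.float32)
    pr=cv2.remap(im,uv[:,:1],uv[:,1:],cv2.INTER_LINEAR).ravel()
    print(x,[(int(y),int(v)) for y,v in zip(ys,pr)])
print(pw(92,6,20),pw(95,-44,20))
t,Rm,s=tool();g=pw(93,-21.5,0);print(g,t,s["joints"].round(3))
g[2]=132.7
print((Rm.T@(g-t)/10).round(2))
E
```

```text
60 [(-80, 236), (-78, 236), (-76, 236), (-74, 236), (-72, 236), (-70, 236), (-68, 235), (-66, 236), (-64, 237), (-62, 237), (-60, 238), (-58, 238), (-56, 238), (-54, 238), (-52, 238), (-50, 238), (-48, 237), (-46, 236), (-44, 227), (-42, 218), (-40, 217), (-38, 217), (-36, 202), (-34, 150), (-32, 171), (-30, 208), (-28, 215), (-26, 215), (-24, 213), (-22, 213), (-20, 208), (-18, 222), (-16, 237), (-14, 236), (-12, 234), (-10, 220), (-8, 119), (-6, 95), (-4, 89), (-2, 87), (0, 95), (2, 123), (4, 196), (6, 212), (8, 216), (10, 213), (12, 212), (14, 213), (16, 215), (18, 234), (20, 237), (22, 238), (24, 238), (26, 237), (28, 237)]
92 [(-80, 234), (-78, 234), (-76, 234), (-74, 235), (-72, 234), (-70, 231), (-68, 217), (-66, 215), (-64, 213), (-62, 213), (-60, 197), (-58, 134), (-56, 101), (-54, 78), (-52, 79), (-50, 133), (-48, 198), (-46, 213), (-44, 214), (-42, 211), (-40, 207), (-38, 206), (-36, 205), (-34, 204), (-32, 221), (-30, 234), (-28, 235), (-26, 235), (-24, 236), (-22, 233), (-20, 173), (-18, 103), (-16, 99), (-14, 96), (-12, 74), (-10, 76), (-8, 76), (-6, 75), (-4, 97), (-2,
[... 335 characters left out ...]
), (-52, 199), (-50, 199), (-48, 200), (-46, 214), (-44, 231), (-42, 233), (-40, 234), (-38, 234), (-36, 234), (-34, 235), (-32, 235), (-30, 234), (-28, 235), (-26, 235), (-24, 235), (-22, 236), (-20, 236), (-18, 236), (-16, 236), (-14, 235), (-12, 231), (-10, 196), (-8, 110), (-6, 97), (-4, 131), (-2, 192), (0, 205), (2, 207), (4, 203), (6, 203), (8, 199), (10, 147), (12, 161), (14, 203), (16, 226), (18, 232), (20, 234), (22, 233), (24, 230), (26, 224), (28, 218)]
[535.46462796 -25.76325056  20.        ] [485.46114065 -22.82194866  20.        ]
[508.03967252 -23.50010694   0.        ] [568.05781736 109.52200057 131.80489462] [ 0.127  0.447  1.533 -0.     1.163 -1.32 ]
[  4.32 -13.94  -0.08]
```

```bash
python3 -m creep '[[1,[1,-4,0],1.7],[1,[2,-8,0],3.4],[1,[4.5,-14.2,0],5],[1,[4.5,-14.2,0],6.7],[1,[4.5,-14.2,0],8.4],[1,[4.5,-14.2,0],10],[1,[4.5,-14.2,0],11.7],[1,[4.5,-14.2,0],13.4],[1,[4.5,-14.2,0],15],[1,[4.5,-14.2,0],16.7],[1,[4.5,-14.2,0],17.95],[1,[4.5,-14.2,0],17.95]]' 18; python3 -m creep '[[1,[0,0,0],0],[1,[0,0,0],0],[1,[0,0,0],0]]'; python3 snap.py w7
python3 - <<'E'
from h import *
t,Rm,s=tool();print(topress(t),np.degrees(s["eef_rot"][2]),s["joints"].round(2),s["wrist_force"])
g=pw(96,-23,26);print((Rm.T@(g-t)/10).round(2))
E
```

```text
clock: 7.95
eef_pos: [505.8, -25.7, 131.3]
eef_rot: [-3.14, 0.0, 1.45]
wrist_force: [-0.1, -0.4, 0.2]
finger_gap: 94.0
finger_force: 0.0
clock: 8.25
eef_pos: [506.2, -25.8, 132.3]
eef_rot: [-3.141, -0.0, 1.453]
wrist_force: [-0.1, -0.1, -0.6]
finger_gap: 93.7
finger_force: 0.0
8.25 [506.2 -25.8 132.3] [-3.141 -0.     1.453] [-0.002 -0.002 -0.002 -0.001  0.     0.009]
[ 95.46728309 -22.98080286 132.33101949] 83.23878362509193 [-0.12  0.3   1.74  0.    1.1  -0.01] [-0.49799081 -0.37001683  0.31459382]
[-0.05  0.   10.63]
```

```bash
python3 -m creep '[[1,[0,0,3],0],[1,[0,0,6.5],0],[1,[0,0,9],0],[1,[0,0,10.2],0],[1,[0,0,10.6],0],[1,[0,0,10.6],0],[0.62,[0,-0.1,10.6],0],[0.62,[0,-0.1,10.6],0],[0.62,[0,-0.1,10.6],0]]' 18
python3 - <<'E'
from h import *
t,Rm,s=tool();print(topress(t),s["finger_gap"],s["finger_force"],Rm.T@s["wrist_force"])
E
```

```text
clock: 9.2
eef_pos: [505.7, -25.7, 27.2]
eef_rot: [3.14, 0.0, 1.452]
wrist_force: [-0.1, -0.0, 0.6]
finger_gap: 76.7
finger_force: 0.0
[ 95.46624604 -23.5887602   27.17315775] 76.73163803376553 0.0 [-0.06307278 -0.10679208 -0.64849536]
```

```bash
cat > st.py <<'E'
from h import *
t,Rm,s=tool();c=topress(t);f=Rm.T@s["wrist_force"];G=s["finger_gap"]
print("x %.1f c %.2f G %.1f fixed %.1f mov %.1f ff %.1f Fy %.1f Fz %.1f"%(c[0],c[1],G,c[1]+G/2,c[1]-G/2,s["finger_force"],f[1],f[2]))
E
python3 -m creep '[[0.58,[0,0,0],0],[0.54,[0,0.05,0],0],[0.51,[0,0.1,0],0],[0.49,[0,0.15,0],0],[0.49,[0,0.18,0],0]]' 18;python3 st.py;python3 -m creep '[[0.47,[0,0.05,0],0],[0.45,[0,0.1,0],0],[0.43,[0,0.15,0],0],[0.41,[0,0.2,0],0],[0.40,[0,0.22,0],0],[0.40,[0,0.22,0],0]]';python3 st.py
```

```text
clock: 9.7
eef_pos: [507.2, -25.9, 26.6]
eef_rot: [3.141, -0.0, 1.452]
wrist_force: [0.2, 0.1, 1.7]
finger_gap: 70.1
finger_force: 2.0
x 95.5 c -22.01 G 70.1 fixed 13.0 mov -57.1 ff 2.0 Fy 0.1 Fz -1.7
clock: 10.3
eef_pos: [509.3, -26.1, 26.4]
eef_rot: [-3.142, 0.0, 1.452]
wrist_force: [-0.3, 0.3, 3.2]
finger_gap: 66.1
finger_force: 3.7
x 95.5 c -19.94 G 66.1 fixed 13.1 mov -53.0 ff 3.7 Fy -0.3 Fz -3.2
```

```bash
python3 -m creep '[[0.38,[0,0.05,0],0],[0.36,[0,0.09,0],0],[0.34,[0,0.14,0],0],[0.32,[0,0.19,0],0],[0.30,[0,0.23,0],0],[0.28,[0,0.28,0],0]]' 18;python3 st.py;python3 -m creep '[[0.26,[0,0.05,0],0],[0.24,[0,0.09,0],0],[0.22,[0,0.14,0],0],[0.20,[0,0.19,0],0],[0.18,[0,0.23,0],0],[0.16,[0,0.28,0],0]]';python3 st.py
```

```text
clock: 10.9
eef_pos: [512.0, -26.5, 26.4]
eef_rot: [-3.141, 0.0, 1.452]
wrist_force: [-3.2, -0.9, 3.8]
finger_gap: 60.5
finger_force: 8.7
x 95.5 c -17.26 G 60.5 fixed 13.0 mov -47.5 ff 8.7 Fy -3.1 Fz -3.8
clock: 11.5
eef_pos: [514.8, -26.8, 26.4]
eef_rot: [-3.141, -0.0, 1.452]
wrist_force: [-4.5, -1.4, 3.4]
finger_gap: 54.4
finger_force: 8.5
x 95.5 c -14.40 G 54.4 fixed 12.8 mov -41.6 ff 8.5 Fy -4.3 Fz -3.4
```

```bash
python3 -m creep '[[0.15,[0,0,0],0],[0.13,[0,0.03,0],0],[0.11,[0,0.07,0],0],[0.09,[0,0.12,0],0],[0.07,[0,0.17,0],0]]' 18;python3 st.py
```

```text
clock: 12.0
eef_pos: [516.8, -27.0, 26.5]
eef_rot: [3.141, 0.0, 1.452]
wrist_force: [1.4, -0.7, 1.8]
finger_gap: 50.5
finger_force: 7.6
x 95.5 c -12.41 G 50.5 fixed 12.8 mov -37.6 ff 7.6 Fy 1.5 Fz -1.8
```

```bash
python3 -m creep '[[0.05,[0,0.05,0],0],[0.03,[0,0.1,0],0],[0.01,[0,0.14,0],0],[-0.01,[0,0.18,0],0]]' 18;python3 st.py;  python3 -m creep '[[-0.03,[0,0.04,0],0],[-0.05,[0,0.08,0],0],[-0.07,[0,0.13,0],0]]';python3 st.py
```

```text
clock: 12.4
eef_pos: [518.6, -27.2, 26.5]
eef_rot: [3.141, 0.0, 1.452]
wrist_force: [2.4, -2.2, 0.0]
finger_gap: 46.5
finger_force: 6.5
x 95.5 c -10.61 G 46.5 fixed 12.6 mov -33.9 ff 6.5 Fy 2.6 Fz -0.0
clock: 12.7
eef_pos: [519.8, -27.4, 26.5]
eef_rot: [3.141, -0.0, 1.452]
wrist_force: [2.6, -1.4, 0.6]
finger_gap: 43.9
finger_force: 4.4
x 95.5 c -9.41 G 43.9 fixed 12.5 mov -31.3 ff 4.4 Fy 2.7 Fz -0.6
```

```bash
python3 -m creep '[[-0.09,[0,0.05,0],0],[-0.11,[0,0.1,0],0],[-0.13,[0,0.15,0],0]]' 18;python3 st.py;  python3 -m creep '[[-0.15,[0,0.05,0],0],[-0.17,[0,0.1,0],0],[-0.19,[0,0.15,0],0]]';python3 st.py
```

```text
clock: 13.0
eef_pos: [521.2, -27.6, 26.5]
eef_rot: [3.141, 0.0, 1.452]
wrist_force: [3.3, -0.2, 1.5]
finger_gap: 40.7
finger_force: 1.8
x 95.5 c -7.91 G 40.7 fixed 12.4 mov -28.3 ff 1.8 Fy 3.3 Fz -1.5
clock: 13.3
eef_pos: [522.6, -27.7, 26.4]
eef_rot: [-3.141, 0.0, 1.452]
wrist_force: [1.4, 0.4, 2.1]
finger_gap: 38.1
finger_force: 1.3
x 95.5 c -6.57 G 38.1 fixed 12.5 mov -25.6 ff 1.3 Fy 1.4 Fz -2.1
```

```bash
python3 -m creep '[[-0.21,[0,0.05,0],0],[-0.23,[0,0.1,0],0],[-0.25,[0,0.15,0],0],[-0.26,[0,0.18,0],0]]' 18;python3 st.py;  python3 -m creep '[[-0.28,[0,0.05,0],0],[-0.30,[0,0.1,0],0],[-0.31,[0,0.12,0],0],[-0.31,[0,0.12,0],0]]';python3 st.py
```

```text
clock: 13.7
eef_pos: [524.3, -27.9, 26.4]
eef_rot: [-3.141, 0.0, 1.452]
wrist_force: [0.4, -0.5, 3.3]
finger_gap: 34.8
finger_force: 2.6
x 95.5 c -4.85 G 34.8 fixed 12.6 mov -22.3 ff 2.6 Fy 0.4 Fz -3.3
clock: 14.1
eef_pos: [524.8, -28.0, 26.3]
eef_rot: [-3.14, 0.0, 1.451]
wrist_force: [-3.9, -0.3, 5.9]
finger_gap: 33.5
finger_force: 17.4
x 95.5 c -4.28 G 33.5 fixed 12.4 mov -21.0 ff 17.4 Fy -3.8 Fz -5.9
```

```bash
python3 -m creep '[[-0.25,[0,0,0],0],[-0.1,[0,0,0],0],[0.1,[0,0,0],0],[0.3,[0,0,0],0],[0.3,[0,0,0],0],[0.3,[0,0,-3],0],[0.3,[0,0,-7],0],[0.3,[0,0,-11],0],[0.3,[0,0,-14],0],[0.3,[0,0,-14],0],[0.3,[0,0,-14],0],[0.3,[0,0,-14],0]]'; python3 st.py; python3 snap.py w8
python3 - <<'E'
from h import *;import json
p=json.load(open('pics/w8.json'));im=cv2.imread('pics/w8.png',0).astype(np.float32)
for x in (50,70,92,155,166,176):
    ys=np.arange(-70,30,2.);uv=np.array([proj(p,pw(x,y,28)) for y in ys],np.float32)
    pr=cv2.remap(im,uv[:,:1],uv[:,1:],cv2.INTER_LINEAR).ravel()
    print(x,uv[0].round(),uv[-1].round(),' '.join('%d:%d'%(y,v) for y,v in zip(ys,pr)))
E
```

```text
clock: 15.3
eef_pos: [525.0, -28.0, 165.2]
eef_rot: [-3.14, 0.0, 1.452]
wrist_force: [-0.9, 0.4, -0.9]
finger_gap: 60.6
finger_force: 0.0
x 95.5 c -4.08 G 60.6 fixed 26.2 mov -34.4 ff 0.0 Fy -0.9 Fz 0.9
15.3 [525.  -28.  165.2] [-3.14   0.     1.452] [-0.001  0.007 -0.     0.001  0.001 -0.001]
50 [199. 149.] [288. 149.] -70:119 -68:118 -66:119 -64:119 -62:118 -60:120 -58:121 -56:121 -54:120 -52:121 -50:120 -48:120 -46:121 -44:120 -42:120 -40:121 -38:125 -36:133 -34:132 -32:134 -30:171 -28:223 -26:222 -24:220 -22:213 -20:187 -18:195 -16:200 -14:174 -12:121 -10:104 -8:102 -6:84 -4:53 -2:47 0:49 2:50 4:77 6:98 8:102 10:104 12:103 14:104 16:103 18:108 20:118 22:119 24:120 26:123 28:144
70 [200. 167.] [287. 167.] -70:152 -68:152 -66:151 -64:151 -62:152 -60:153 -58:153 -56:153 -54:154 -52:153 -50:154 -48:153 -46:153 -44:153 -42:152 -40:152 -38:151 -36:151 -34:150 -32:150 -30:151 -28:152 -26:151 -24:150 -22:146 -20:127 -18:120 -16:107 -14:97 -12:83 -10:56 -8:49 -6:50 -4:66 -2:81 0:66 2:85 4:98 6:101 8:101 10:101 12:106 14:123 16:143 18:153 20:153 22:153 24:153 26:154 28:154
92 [201. 186.] [
[... 880 characters left out ...]
235 -50:235 -48:235 -46:236 -44:234 -42:229 -40:219 -38:189 -36:119 -34:100 -32:104 -30:108 -28:166 -26:228 -24:236 -22:235 -20:235 -18:235 -16:235 -14:234 -12:235 -10:235 -8:235 -6:236 -4:236 -2:235 0:230 2:231 4:232 6:224 8:217 10:224 12:232 14:233 16:234 18:235 20:235 22:235 24:235 26:236 28:237
176 [205. 254.] [285. 254.] -70:14 -68:16 -66:85 -64:205 -62:236 -60:237 -58:237 -56:237 -54:237 -52:237 -50:236 -48:236 -46:236 -44:236 -42:233 -40:189 -38:109 -36:103 -34:106 -32:150 -30:223 -28:236 -26:236 -24:236 -22:236 -20:236 -18:235 -16:235 -14:235 -12:235 -10:235 -8:235 -6:235 -4:235 -2:235 0:235 2:235 4:236 6:235 8:234 10:236 12:235 14:235 16:235 18:235 20:236 22:236 24:236 26:236 28:236
```

```bash
python3 -m creep '[[-1,[-4,-0.2,0],0],[-1,[-8,-0.4,0],0],[-1,[-8,-0.4,0],0],[-1,[-8,-0.4,3],0],[-1,[-8,-0.4,7],0],[-1,[-8,-0.4,11],0],[-1,[-8,-0.4,13.5],0],[-1,[-8,-0.4,14.2],0],[-1,[-8,-0.4,14.2],0],[-1,[-8,-0.4,14.2],0]]' 10; python3 st.py
```

```text
clock: 16.35
eef_pos: [512.7, -107.0, 25.5]
eef_rot: [3.14, 0.0, 1.452]
wrist_force: [1.0, 0.1, 0.5]
finger_gap: 0.7
finger_force: 0.0
x 175.4 c -6.94 G 0.7 fixed -6.6 mov -7.3 ff 0.0 Fy 1.0 Fz -0.5
```

Now pull the lever outward slowly, watching the force.

```bash
python3 -m creep '[[-1,[0,-0.3,0],0],[-1,[0,-0.6,0],0],[-1,[0,-0.8,0],0],[-1,[0,-1.0,0],0]]';python3 st.py;python3 -m creep '[[-1,[0,-0.15,0],0],[-1,[0,-0.3,0],0],[-1,[0,-0.45,0],0],[-1,[0,-0.6,0],0]]';python3 st.py
```

```text
clock: 16.75
eef_pos: [502.1, -105.9, 24.9]
eef_rot: [3.141, 0.0, 1.452]
wrist_force: [0.1, 0.3, -1.3]
finger_gap: 0.5
finger_force: 0.2
x 175.5 c -17.60 G 0.5 fixed -17.4 mov -17.8 ff 0.2 Fy 0.1 Fz 1.3
clock: 17.15
eef_pos: [496.2, -105.1, 24.4]
eef_rot: [3.141, 0.0, 1.452]
wrist_force: [1.3, -0.2, 0.1]
finger_gap: 0.6
finger_force: 0.5
x 175.5 c -23.62 G 0.6 fixed -23.3 mov -23.9 ff 0.5 Fy 1.4 Fz -0.1
```

```bash
python3 -m creep '[[-1,[0,-0.1,0],0],[-1,[0,-0.2,0],0],[-1,[0,-0.3,0],0]]';python3 st.py
```

```text
clock: 17.45
eef_pos: [493.3, -104.8, 24.5]
eef_rot: [3.141, 0.0, 1.452]
wrist_force: [2.3, -0.6, 0.5]
finger_gap: 0.6
finger_force: 0.7
x 175.5 c -26.55 G 0.6 fixed -26.2 mov -26.9 ff 0.7 Fy 2.3 Fz -0.5
```

```bash
python3 -m creep '[[-1,[0,-0.1,0],0],[-1,[0,-0.2,0],0]]';python3 st.py;python3 -m creep '[[-1,[0,-0.1,0],0],[-1,[0,-0.2,0],0]]';python3 st.py;python3 -m creep '[[-1,[0,-0.1,0],0],[-1,[0,-0.2,0],0]]';python3 st.py
```

```text
clock: 17.65
eef_pos: [491.2, -104.5, 24.5]
eef_rot: [3.142, 0.0, 1.452]
wrist_force: [2.4, -0.1, 0.1]
finger_gap: 0.7
finger_force: 0.7
x 175.5 c -28.62 G 0.7 fixed -28.3 mov -29.0 ff 0.7 Fy 2.4 Fz -0.1
clock: 17.85
eef_pos: [489.2, -104.3, 24.4]
eef_rot: [-3.142, 0.0, 1.452]
wrist_force: [2.1, 0.0, -0.5]
finger_gap: 0.3
finger_force: 0.6
x 175.5 c -30.66 G 0.3 fixed -30.5 mov -30.8 ff 0.6 Fy 2.0 Fz 0.5
clock: 18.05
eef_pos: [487.2, -104.1, 24.4]
eef_rot: [-3.141, -0.0, 1.452]
wrist_force: [1.0, -1.2, -0.2]
finger_gap: 0.7
finger_force: 0.5
x 175.5 c -32.70 G 0.7 fixed -32.3 mov -33.1 ff 0.5 Fy 1.1 Fz 0.2
```

```bash
python3 -m creep '[[-1,[0,-0.1,0],0],[-1,[0,-0.2,0],0],[-1,[0,-0.3,0],0]]';python3 st.py;python3 -m creep '[[-1,[0,-0.1,0],0],[-1,[0,-0.2,0],0],[-1,[0,-0.3,0],0]]';python3 st.py;  python3 snap.py w9
python3 - <<'E'
from h import *;import json
p=json.load(open('pics/w9.json'));im=cv2.imread('pics/w9.png',0).astype(np.float32)
for x in (70,92,):
    ys=np.arange(-70,30,2.);uv=np.array([proj(p,pw(x,y,28)) for y in ys],np.float32)
    pr=cv2.remap(im,uv[:,:1],uv[:,1:],cv2.INTER_LINEAR).ravel()
    print(x,uv[0].round(),uv[-1].round(),' '.join('%d:%d'%(y,v) for y,v in zip(ys,pr)))
E
```

```text
clock: 18.35
eef_pos: [484.2, -103.7, 24.4]
eef_rot: [-3.141, 0.0, 1.452]
wrist_force: [1.8, -0.0, 0.2]
finger_gap: 0.8
finger_force: 0.4
x 175.5 c -35.70 G 0.8 fixed -35.3 mov -36.1 ff 0.4 Fy 1.8 Fz -0.2
clock: 18.65
eef_pos: [481.2, -103.4, 24.4]
eef_rot: [-3.142, 0.0, 1.452]
wrist_force: [0.2, -0.2, 0.1]
finger_gap: 0.6
finger_force: 0.3
x 175.5 c -38.69 G 0.6 fixed -38.4 mov -39.0 ff 0.3 Fy 0.2 Fz -0.1
18.65 [ 481.2 -103.4   24.4] [-3.142  0.     1.452] [-0.002 -0.017  0.029  0.002 -0.011 -0.   ]
70 [201.  59.] [379.  58.] -70:216 -68:216 -66:216 -64:217 -62:217 -60:217 -58:217 -56:216 -54:218 -52:217 -50:217 -48:219 -46:218 -44:219 -42:235 -40:236 -38:235 -36:235 -34:235 -32:235 -30:235 -28:235 -26:227 -24:217 -22:218 -20:172 -18:126 -16:211 -14:161 -12:108 -10:108 -8:106 -6:129 -4:233 -2:94 0:98 2:148 4:208 6:214 8:215 10:211 12:209 14:203 16:231 18:233 20:234 22:234 24:234 26:235 28:234
92 [203. 101.] [375. 100.] -70:212 -68:214 -66:216 -64:216 -62:216 -60:215 -58:216 -56:216 -54:215 -52:215 -50:222 -48:234 -46:235 -44:235 -42:237 -40:236 -38:236 -36:235 -34:234 -32:235 -30:218 -28:217 -26:216 -24:121 -22:198 -20:222 -18:222 -16:218 -14:217 -12:214 -10:202 -8:112 -6:103 -4:97 -2:96 0:204 2:215 4:219 6:214 8:212 10:210 12:200 14:236 16:236 18:236 20:236 22:235 24:235 26:235 28:236
```

Run:
```python
import cv2
a=cv2.imread('pics/w9.png');cv2.imwrite('pics/w9b.png',cv2.resize(a,(800,600),interpolation=cv2.INTER_CUBIC))
```

```text
(no output)
```

View pics/w9b.png

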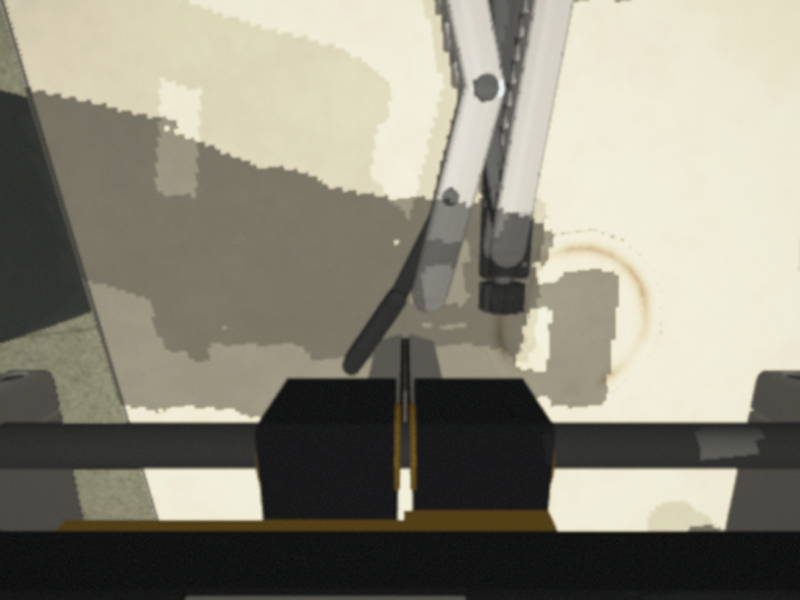

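The pliers are still closed. The lever is turned well outward, tail at (350,368), with the finger behind its end at (395,350). I'll move slightly toward the tail's middle and keep pulling.

```bash
python3 - <<'E'
from h import *;import json
p=json.load(open('pics/w9.json'));k=.64
for u,v in [(350,370),(400,295),(452,197),(485,88),(502,300)]:print(topress(onz(p,u*k,v*k,27)).round(1))
E
python3 -m creep '[[-1,[0.3,-0.1,0],0],[-1,[0.5,-0.2,0],0],[-1,[0.6,-0.3,0],0]]';python3 st.py;python3 -m creep '[[-1,[0,-0.1,0],0],[-1,[0,-0.2,0],0],[-1,[0,-0.3,0],0]]';python3 st.py
```

```text
[175.4 -60.8  27. ]
[143.7 -40.   27. ]
[106.1 -20.4  27. ]
[68.7 -9.7 27. ]
[145.8   0.4  27. ]
clock: 19.0
eef_pos: [478.9, -96.7, 24.4]
eef_rot: [-3.141, -0.0, 1.452]
wrist_force: [-0.7, -0.3, 0.1]
finger_gap: 0.6
finger_force: 0.0
x 169.1 c -41.80 G 0.6 fixed -41.5 mov -42.1 ff 0.0 Fy -0.6 Fz -0.1
clock: 19.3
eef_pos: [476.0, -96.7, 24.4]
eef_rot: [-3.142, -0.0, 1.452]
wrist_force: [-0.1, 0.4, 0.4]
finger_gap: 0.4
finger_force: 0.0
x 169.5 c -44.69 G 0.4 fixed -44.5 mov -44.9 ff 0.0 Fy -0.1 Fz -0.4
```

```bash
python3 snap.py w10
cat > prof.py <<'E'
from h import *;import json,sys
n=sys.argv[1];p=json.load(open(f'pics/{n}.json'));im=cv2.imread(f'pics/{n}.png',0).astype(np.float32)
for x in map(float,sys.argv[2:]):
    ys=np.arange(-90,30,2.);uv=np.array([proj(p,pw(x,y,28)) for y in ys],np.float32)
    pr=cv2.remap(im,uv[:,:1],uv[:,1:],cv2.INTER_LINEAR).ravel()
    print(x,' '.join('%d:%d'%(y,v) for y,v in zip(ys,pr)))
E
python3 prof.py w10 92 110
```

```text
19.3 [476.  -96.7  24.4] [-3.142 -0.     1.452] [-0.002 -0.016  0.027  0.002 -0.011 -0.005]
92.0 -90:117 -88:118 -86:117 -84:151 -82:158 -80:155 -78:207 -76:214 -74:213 -72:213 -70:214 -68:215 -66:216 -64:216 -62:216 -60:216 -58:216 -56:216 -54:216 -52:213 -50:183 -48:208 -46:221 -44:223 -42:220 -40:220 -38:221 -36:219 -34:212 -32:185 -30:236 -28:235 -26:220 -24:104 -22:85 -20:104 -18:104 -16:99 -14:157 -12:209 -10:67 -8:82 -6:90 -4:117 -2:112 0:202 2:213 4:218 6:212 8:210 10:208 12:211 14:236 16:236 18:236 20:236 22:235 24:236 26:236 28:236
110.0 -90:118 -88:118 -86:119 -84:120 -82:119 -80:119 -78:117 -76:117 -74:117 -72:117 -70:117 -68:118 -66:119 -64:108 -62:98 -60:101 -58:102 -56:101 -54:100 -52:100 -50:98 -48:97 -46:96 -44:117 -42:117 -40:117 -38:117 -36:117 -34:117 -32:117 -30:119 -28:118 -26:119 -24:118 -22:118 -20:119 -18:119 -16:119 -14:119 -12:63 -10:52 -8:48 -6:47 -4:73 -2:94 0:97 2:99 4:96 6:96 8:97 10:193 12:235 14:235 16:235 18:235 20:236 22:236 24:236 26:237 28:237
```

The handles have sprung fully open (moving bar centre at y≈-41, fixed bar unchanged). I'll lift clear and check the cell numerically.

```bash
python3 -m creep '[[-1,[0,0,-4],0],[-1,[0,0,-9],0],[-1,[0,0,-13],0],[-1,[4,1,-13],0],[-1,[8,3,-13],0],[-1,[12,5,-13],0],[-1,[15,6,-13],0],[-1,[15,6,-13],0],[-1,[15,6,-13],0],[-1,[15,6,-13],0]]'; python3 st.py; python3 snap.py w11
python3 - <<'E'
from h import *;import json
p=json.load(open('pics/w11.json'));im=cv2.imread('pics/w11.png',0).astype(np.float32)
def line(P):
    uv=np.array([proj(p,q) for q in P],np.float32);return cv2.remap(im,uv[:,:1],uv[:,1:],cv2.INTER_LINEAR).ravel()
for x in(-55,-48,-41):
    ys=np.arange(-16,60,2.);print("x",x,' '.join('%d:%d'%a for a in zip(ys,line([pw(x,y,32) for y in ys]))))
for y in(12,25,38):
    xs=np.arange(-76,-20,2.);print("y",y,' '.join('%d:%d'%a for a in zip(xs,line([pw(x,y,32) for x in xs]))))
E
```

```text
clock: 20.35
eef_pos: [553.1, 44.3, 154.4]
eef_rot: [-3.141, 0.0, 1.451]
wrist_force: [1.0, 0.7, -0.1]
finger_gap: 0.3
finger_force: 0.0
x 20.3 c 15.24 G 0.3 fixed 15.4 mov 15.1 ff 0.0 Fy 0.9 Fz 0.1
20.35 [553.1  44.3 154.4] [-3.141  0.     1.451] [-0.007 -0.004  0.001  0.001  0.001  0.002]
x -55 -16:93 -14:95 -12:96 -10:94 -8:97 -6:95 -4:101 -2:108 0:107 2:97 4:131 6:211 8:220 10:210 12:175 14:208 16:215 18:214 20:215 22:216 24:216 26:210 28:209 30:209 32:202 34:168 36:173 38:177 40:205 42:194 44:120 46:92 48:155 50:217 52:224 54:233 56:222 58:216
x -48 -16:141 -14:134 -12:90 -10:87 -8:90 -6:72 -4:74 -2:98 0:103 2:95 4:144 6:222 8:228 10:226 12:196 14:225 16:228 18:228 20:228 22:224 24:220 26:217 28:201 30:168 32:112 34:85 36:104 38:138 40:126 42:118 44:77 46:48 48:87 50:106 52:107 54:102 56:112 58:126
x -41 -16:182 -14:131 -12:101 -10:63 -8:62 -6:73 -4:88 -2:95 0:91 2:81 4:93 6:127 8:130 10:128 12:109 14:128 16:130 18:131 20:131 22:131 24:132 26:118 28:102 30:101 32:98 34:83 36:86 38:90 40:102 42:101 44:71 46:46 48:81 50:105 52:105 54:101 56:103 58:120
y 12 -76:106 -74:108 -72:108 -70:108 -68:104 -66:103 -64:180 -62:157 -60:138 -58:145 -56:175 -54:180 -52:197 -50:197 -48:196 -46:187 -44:123 -42:109 -40:110 -38:112 -36:101 -34:108 -32:120 -30:116 -28:74 -26:81 -24:57 -22:59
y 25 -76:102 -74:97 -72:96 -70:94 -68:95 -66:105 -64:179 -62:156 -60:145 -58:180 -56:210 -54:215 -52:226 -50:228 -48:220 -46:143 -44:126 -42:127 -40:128 -38:128 -36:113 -34:101 -32:108 -30:100 -28:79 -26:53 -24:48 -22:48
y 38 -76:97 -74:95 -72:95 -70:95 -68:95 -66:107 -64:180 -62:155 -60:137 -58:156 -56:176 -54:175 -52:173 -50:173 -48:138 -46:94 -44:91 -42:90 -40:89 -38:90 -36:82 -34:98 -32:110 -30:113 -28:65 -26:49 -24:49 -22:49
```

```bash
python3 -c "
from cell import manip
print(manip.sign_off())"
```

```text
the job is handed in; nothing more can be done
None
```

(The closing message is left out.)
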